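# Lock the carving index head on its marked slot

### The arm

A 6-joint arm with a two-finger parallel gripper is mounted at the origin on the work surface. World frame = base frame: x ahead of the robot, y to its left, z up, the work surface at z = 0. Lengths are in m, angles in rad, forces in N, time in s.
With the tool pointing down it reaches from about 0.325 to 0.9 m from the base axis. Payload 6.1 kg.
Tool frame: the origin (TCP) lies on the mounting face of the last link; the fingertips stand tip_extent ahead of it and the grasp point (between the pads) lies 164 mm ahead of it (tip_extent is the distance from the TCP to the fingertips, in m); x points along the fingers, y is the direction in which the jaws open and shut, and the axes are right-handed (so a half turn about x gives the same grasp; the last joint's range is limited). The gripper opens to 87 mm and grips with 3 to 60 N. Pads are 19 mm wide; open, the fingers measure 117 mm over their backs; the gripper's body (75 mm by 190 mm) begins 51 mm behind the grasp point.
Start: joints at [-1.401, 0.22, 1.526, -0, 1.395, -0.126], TCP at [0.182, -0.598, 0.405] pointing down, gripper open.
Joint ranges: [-2.98, 2.98], [-0.91, 2.08], [0.09, 2.57], [-1.24, 4.39], [0.2, 2.65], [-2.68, 2.68]. Speed limits (rad/s): [2.57, 2.57, 3.01, 3.14, 3.14, 3.14].

### API

Orientations are given as a 3x3 rotation matrix whose columns are the frame's x, y, z axes.
In Python, from station import state, snapshot, hand_in, spot_in, regions_of, tip_extent gives the robot as it stands.
- The arm moves only by the tool send_rows, never from a script. Its argument "motion" is a list of rows, each a list of 3 entries, a list of its own where there are three numbers: the shift along the tool's x, y, z in cm, then the turn, a rotation vector about the tool's x, y, z in rad, then the closure, from 0 (fully open) to 1 (shut). A call has 1 to 20 rows; each row is the pose to reach, as a shift and turn from the pose commanded when the call began, along the tool's axes at that moment; what a row does not reach only later rows make up. A row lasts 1/8 s, in which the tool goes at most 62.5 mm and 10.7 degrees, less where a joint would pass 70% of its speed; a pose out of reach is approached as far as the arm can. A call with a gripper value outside its range is refused whole. The fingers move at their own pace and stop on an object; the grip force is fixed at half the most. Time passes only in rows, so rows that repeat a pose let the fingers close. It gives the time, the measured TCP pose, the force and the opening at its end, in the units of the state.
- state(): the state, without advancing time (a new reading comes with each control period).
- snapshot(name): name is "side" or "top"; returns a dict with "frame" (480x640x3 uint8, red, green, blue), "fx", "fy", "cx", "cy" (pixels), "T" (4x4, takes a point from camera to world coordinates). Camera axes: x right, y down, z forward; pixel columns grow to the right and rows downward; lengths in m; the calibration is good to about 2 mm. A picture is of the moment at which its call begins. There is no depth.
- hand_in(): hands the job in, once; it reports no verdict.
Trained networks look in the newest picture that a camera, given by its name, has taken for a name from the list of things; names that differ only in an ending like _2 or _b are one class to them, and where a whole thing is asked for, a point or a joint stands for the part that bears it (a point fixed in the world has none). Each returns a list of dicts, best first, with "score" (0 to 1); they miss things now and then, are a little off and sometimes report something else, mostly with a low value. They report only what shows in the picture. A call takes as long as a camera call.
- spot_in(name, camera): "bbox" ([left, top, width, height] as shares, 0 to 1, of the picture: columns of its width, rows of its height, round what is visible of it).
- regions_of(name, camera): "pixels" (480x640 bool, what is visible of it) and "bbox" ([left, top, width, height] as shares, 0 to 1, of the picture: columns of its width, rows of its height, round what is visible of it).
The state is a dict: "time": time; "q": joint angles; "joint_vel": joint speeds; "joint_torque": joint torques, N m; "ee_pos": TCP position; "eef_rot": TCP orientation; "ft_force": force on the tool from outside, world axes, zero at the start; "ft_torque": the same for the moment, N m; "grip_width": finger opening in m.
Only numpy, scipy, OpenCV 4.12 (cv2) and the standard library are available. Lean on these libraries where they do the work, as an engineer would, in place of code of your own. Each camera call takes 0.05 s, during which the arm holds its last target. There are 200 camera calls.

### The job

Get the index head ready for cutting the next flute: push the wheel's black hand knob round until the slot with the yellow paint faces the locking bar, then push the bar by its red thumb tab fully home into that slot. Only push: the bar must not be lifted or drawn out of its guide, and the tools and parts lying around stay where they are.

Things in the scene. Friction and masses are not known exactly. Their poses are not given: they have to be found in the camera images.
- stand: Off-white cast base of the bench index head, bolted down, round foot 132 mm across. Origin: on the bench under the upright axis of its wheel; z up; x = the way in which the locking bar is pushed, from the guide towards the axis.
- wheel (a point): Middle of the index wheel's upper face, on its axis, 56 mm above the bench. Aluminium wheel 160 mm across, 10 mm thick, with six open slots in the rim 60 degrees apart, 18.5 mm wide, bevelled to 28 mm at the rim, reaching in to 58 mm from the axis. On it a chuck holding a wooden rosette, 72 mm across, top 110 mm above the bench, turns with the wheel.
- guide (a point): Middle of the rear end of the bar's guide, level with the bar (51 mm above the bench), 138 mm from the axis on the stand's -x side. The guide is an off-white block 56 mm wide that runs from here to 88 mm from the axis, its top 64 mm above the bench; the bar lies in its groove under two dark straps.
- disc (a joint): Angle of the index wheel, rad, counter-clockwise positive seen from above. 0: the marked slot faces the bar. It starts 0.6 to 2.3 rad counter-clockwise of that, turns either way without stops against light friction (0.15 N m) and stays where it is left. The bar's round nose and the bevelled slot mouth pull the wheel into line if it is within about 0.06 rad; that takes up to 8 N on the bar.
- marked_slot (a point): Point in the middle of the slot that is outlined in yellow paint, 70 mm from the wheel's axis, at half the wheel's thickness (51 mm above the bench). When the slot is lined up it lies at stand x = -70 mm, y = 0.
- knob (a point): Centre of the top of the black upright hand knob on the wheel, 111 mm above the bench. The knob is a fixed round post, 18 mm across and 55 mm tall, 66 mm from the wheel's axis; seen from above it sits 90 degrees counter-clockwise of the marked slot.
- bar: Loose steel locking bar in the guide, 16 mm wide, 10 mm thick, about 150 g. Origin: under the tip of its round nose, 46 mm above the bench; x = the way it is pushed, like the stand's x. At the start the tip is 84 to 88 mm from the wheel's axis, clear of the rim; fully home it is 64 mm from it and the tab's front meets the guide's rear end. Slides easily (under 3 N).
- bar_tab (a point): Middle of the rear face of the red thumb tab at the bar's rear end: 82 mm behind the bar's tip, 59 mm above the bench. The tab is an upright plate 36 mm wide, 8 mm thick, from 38 to 80 mm above the bench; it is pushed on this rear face along the bar's x.
- gouge: Bystander: carving gouge with dark wooden handle, 230 mm long, 28 mm thick, lying along its x (blade to +x); origin under the handle's end.
- pencil: Bystander: yellow pencil, 185 mm long, lying; origin under its middle.
- tape: Bystander: roll of purple tape lying flat, 100 mm across, 25 mm high; origin at the centre of its underside.
- tree: Bystander: small turned wooden fir tree, 42 mm across, 70 mm high; origin at the centre of its underside.
- mallet: Bystander: carver's round mallet standing on its head, 80 mm across, 192 mm high; origin at the centre of its underside.
- glue: Bystander: yellow glue bottle with orange cap, 54 mm across, 150 mm high; origin at the centre of its underside.
- sander: Bystander: cork sanding block, 105 x 67 x 31 mm; origin at the centre of its underside.
- finish: Bystander: steel cup, 72 mm across, 75 mm high; origin at the centre of its underside.

How it is judged:
On the way:
1. the marked slot faces the bar, within about 12 mm, while the bar is still outside the wheel (y of marked_slot in the frame of stand between -0.012 and 0.012 m and x of marked_slot in the frame of stand below -0.05 m and x of bar in the frame of stand below -0.078 m), for 0.1 s.
At the end, for the whole second after the job is handed in: The bar lies in its groove, fully home in the yellow-painted slot (within 4 mm of the stop, slot centred on the bar within 5 mm), and is at rest (x of bar in the frame of stand between -0.068 and -0.058 m and y of bar in the frame of stand between -0.004 and 0.004 m and z of bar in the frame of stand below 0.05 m and x of marked_slot in the frame of stand below -0.06 m and y of marked_slot in the frame of stand between -0.005 and 0.005 m and linear speed of bar below 0.02 m/s); the robot touches nothing.
It fails at once if the locking bar is lifted, tipped or drawn out of its guide (z of bar in the frame of stand above 0.054 m or angle between bar's own z axis and vertical above 0.15 rad or x of bar in the frame of stand below -0.115 m).
It fails at once if a tool or part on the bench is picked up, knocked over or shifted by more than 20 mm (distance of any of gouge, pencil, tape, tree, mallet, glue, sander, finish from where it was at the start of the episode above 0.02 m or angle between any of tree, mallet, glue, finish's own z axis and vertical above 0.5 rad).
It also fails if it takes over 56 s, if anything falls off the work surface, if the arm or the gripper's body presses on something with over 40 N, if the wrist force passes 120 N, or if a joint passes its speed limit or range.

## Working session

There is one attempt and no reset: what is moved stays moved. The work goes in short steps, Python scripts to look and compute and a tool call to move; the robot and the scene stay as the last step left them, time stands still between calls to the robot, and variables do not carry over. Pictures are saved under pics/ and viewed, about 8 in all and at most 12, crops included, and the job is handed in when it is done.

Besides the shell and the picture viewer there is one more tool, called by a JSON object that holds its "op" and its "data", one argument or row to a line. send_rows: Moves the arm, as the interface text tells. Its arguments: {"type":"object","properties":{"motion":{"type":"array","items":{"type":"array"}}},"required":["motion"]}

```bash
ls; mkdir -p pics
cat > h.py <<'E'
import numpy as np, cv2
from station import *
def ray(s,u,v):
    T=np.array(s["T"]);d=T[:3,:3]@np.array([(u-s["cx"])/s["fx"],(v-s["cy"])/s["fy"],1.]);return T[:3,3],d
def at_z(s,u,v,z):
    o,d=ray(s,u,v);return o+d*(z-o[2])/d[2]
def proj(s,p):
    T=np.array(s["T"]);c=T[:3,:3].T@(np.array(p)-T[:3,3]);return s["fx"]*c[0]/c[2]+s["cx"],s["fy"]*c[1]/c[2]+s["cy"]
def save(s,n,crop=None,k=1):
    f=np.array(s["frame"])[:,:,::-1]
    if crop: f=f[crop[1]:crop[3],crop[0]:crop[2]]
    cv2.imwrite("pics/"+n,cv2.resize(f,None,fx=k,fy=k,interpolation=cv2.INTER_CUBIC))
E
python3 - <<'E'
from h import *
print(state(),tip_extent)
S={c:snapshot(c) for c in("top","side")}
for c in S: save(S[c],c+"0.png"); print(c,np.round(S[c]["T"],3).tolist(),S[c]["fx"])
for c in S:
  for n in ["stand","wheel","marked_slot","knob","bar","bar_tab","guide","gouge","pencil","tape","tree","mallet","glue","sander","finish"]:
    r=regions_of(n,c)
    for x in r[:2]:
        m=x["pixels"];ys,xs=np.nonzero(m)
        if len(xs): print(c,n,round(x["score"],2),len(xs),"cen",xs.mean().round(1),ys.mean().round(1),"box",xs.min(),ys.min(),xs.max(),ys.max(), at_z(S[c],xs.mean(),ys.mean(),{"knob":.111,"wheel":.056,"bar_tab":.08,"bar":.056}.get(n,0.03)).round(3))
E
```

```text
pics
{'time': 0.0, 'q': array([-1.40110669e+00,  2.21232604e-01,  1.52759201e+00,  8.17932950e-07,
        1.39468081e+00, -1.26088529e-01]), 'joint_vel': array([-1.56647304e-03, -2.02203615e-03, -5.70527432e-05, -4.38531992e-04,
        4.71403600e-04,  1.42098099e-03]), 'joint_torque': array([ 2.48894667e-04, -4.94613183e+01, -3.87377894e+01,  6.99201529e-02,
        5.70064131e-02, -1.45075205e-04]), 'ee_pos': array([ 0.18213669, -0.59760002,  0.40364301]), 'eef_rot': array([[-3.22228067e-04,  2.91483866e-01, -9.56575691e-01],
       [ 1.88543317e-03, -9.56573863e-01, -2.91483945e-01],
       [-9.99998171e-01, -1.89748384e-03, -2.41338404e-04]]), 'ft_force': array([-0.13404052, -0.30267788, -0.53200335]), 'ft_torque': array([ 0.00907637,  0.01085456, -0.0527409 ]), 'grip_width': 0.08686920088698331} 0.1822
top [[-0.02, -0.996, 0.085, 0.466], [-1.0, 0.021, 0.014, 0.001], [-0.016, -0.085, -0.996, 1.322], [0.0, 0.0, 0.0, 1.0]] 523.4484894885251
side [[-0.691, -0.389, 0.609, -0.363], [-0.723, 0.353, -0.594, 0.923], [0.017, -0.851, -0.525, 0.925], [0.0, 0.0, 0.0, 1.0]] 599.254418915906
[... 2037 characters left out ...]

side bar_tab 0.2 1328 cen 176.6 334.8 box 163 300 191 363 [0.535 0.471 0.08 ]
side guide 0.86 2842 cen 330.5 252.8 box 297 213 368 285 [ 0.595 -0.041  0.03 ]
side gouge 0.77 427 cen 380.0 238.6 box 341 220 405 252 [ 0.553 -0.196  0.03 ]
side pencil 0.62 241 cen 366.6 267.6 box 351 258 375 278 [ 0.481 -0.062  0.03 ]
side pencil 0.61 148 cen 278.8 281.0 box 257 266 299 295 [0.59  0.146 0.03 ]
side tape 0.58 853 cen 330.3 293.6 box 311 278 350 310 [0.465 0.086 0.03 ]
side tree 0.72 208 cen 287.3 235.5 box 281 224 294 245 [ 0.741 -0.013  0.03 ]
side glue 0.67 1350 cen 176.5 334.8 box 163 299 191 363 [0.588 0.444 0.03 ]
side finish 0.8 1421 cen 228.2 366.9 box 210 344 245 392 [0.429 0.419 0.03 ]
```

Run:
```python
from h import *
S={c:snapshot(c) for c in("top","side")}
a=np.array(S["top"]["frame"])[165:315,255:435,::-1];b=np.array(S["side"]["frame"])[200:320,250:410,::-1]
cv2.imwrite("pics/c.png",cv2.resize(a,None,fx=4.4,fy=4,interpolation=3)[:,:792]);cv2.imwrite("pics/d.png",cv2.resize(b,None,fx=5,fy=5,interpolation=3))
```

```text
(no output)
```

View pics/c.png

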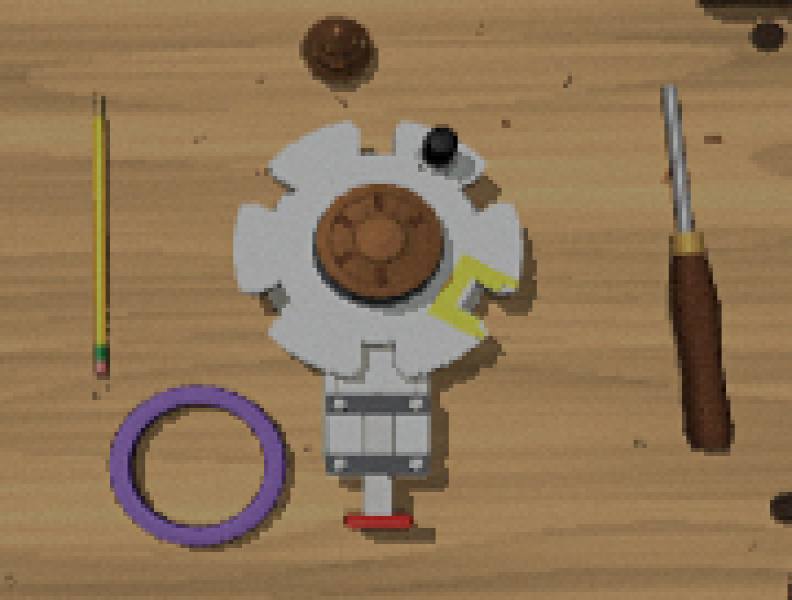

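View pics/d.png

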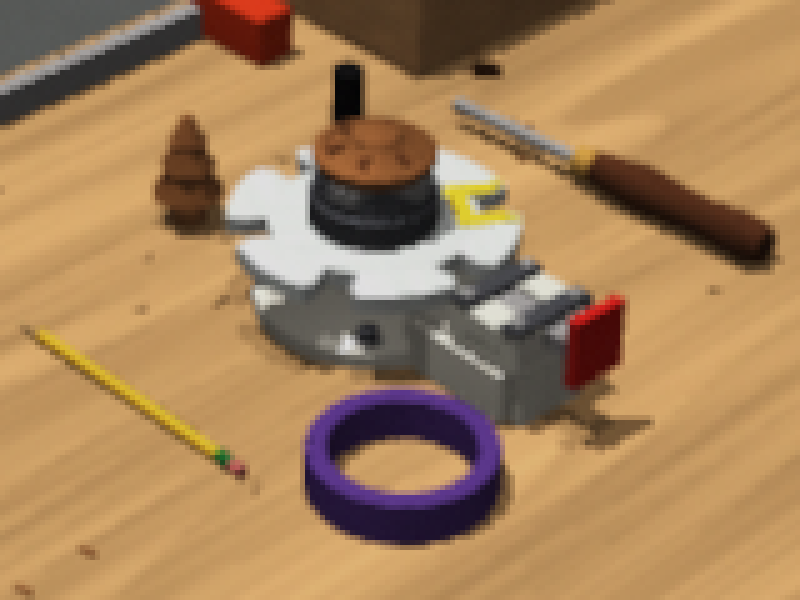

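Top view: the yellow slot sits at about crop (470,300), roughly 60° CCW of the bar. The knob is at (441,140), the rosette centre at (378,240) and the red tab at (378,521). The side view agrees. The knob has to go clockwise, with the finger behind it.

```bash
cat >> h.py <<'E'
def cen(m): 
    n,l,st,c=cv2.connectedComponentsWithStats(m.astype(np.uint8)); i=1+st[1:,4].argmax(); return c[i],st[i]
def measure(s):
    f=np.array(s["frame"]).astype(int); R,G,B=f[...,0],f[...,1],f[...,2]
    roi=np.zeros(R.shape,bool); roi[185:305,300:385]=1
    out={}
    red=roi&(R>130)&(G<70)&(B<70); yel=roi&(R>150)&(G>150)&(B<110)
    blk=roi&(f.max(2)<45)
    brown=roi&(R-B>35)&(R<190)&(R>60); brown[:205]=0; brown[250:]=0; brown[:,:322]=0; brown[:,:]&=(np.arange(640)<360)[None]
    for n,m,z in(("tab",red,.08),("yellow",yel,.056),("knob",blk,.111),("rosette",brown,.11)):
        if m.any():
            c,st=cen(m); out[n]=at_z(s,*c,z)[:2]; print(n,c.round(1),st.tolist(),out[n].round(4))
    return out
E
python3 - <<'E'
from h import *
s=snapshot("top"); o=measure(s)
# wheel outline from light grey pixels
f=np.array(s["frame"]).astype(int); m=(f.min(2)>120)&(f.max(2)-f.min(2)<40); m[:190]=0;m[262:]=0;m[:,:300]=0;m[:,385:]=0
ys,xs=np.nonzero(m); P=np.array([at_z(s,x,y,.056)[:2] for x,y in zip(xs,ys)])
c,r=cv2.minEnclosingCircle(P.astype(np.float32)); print("wheel",c,r)
for k in o:
    d=o[k]-np.array(c); print(k,d.round(4),np.hypot(*d).round(4),np.degrees(np.arctan2(d[1],d[0])).round(1))
E
```

```text
tab [340.5 295. ] [334, 294, 14, 3, 42] [ 0.4463 -0.0351]
yellow [360.5 238.1] [352, 229, 20, 21, 139] [ 0.5823 -0.0876]
knob [354.7 201.5] [351, 197, 8, 10, 54] [ 0.6633 -0.0725]
rosette [340.8 224.6] [327, 211, 29, 28, 635] [ 0.61   -0.0388]
wheel (0.6075005531311035, -0.0381331704556942) 0.0841713696718216
tab [-0.1612  0.003 ] 0.1612 178.9
yellow [-0.0252 -0.0495] 0.0555 -117.0
knob [ 0.0558 -0.0343] 0.0655 -31.6
rosette [ 0.0025 -0.0007] 0.0026 -15.5
```

{"op": "send_rows", "data": {
  "motion": [
    [[0,-8,-14.7],[0.1,0,0],1],
    [[0,-16,-29.3],[0.25,0,0],1],
    [[0,-26,-47.6],[0.316,0,0],1],
    [[0,-35.3,-64.6],[0.316,0,0],1],
    [[0,-35.3,-64.6],[0.316,0,0],1],
    [[0,-35.3,-64.6],[0.316,0,0],1],
    [[0,-35.3,-64.6],[0.316,0,0],1],
    [[0,-35.3,-64.6],[0.316,0,0],1],
    [[0,-35.3,-64.6],[0.316,0,0],1],
    [[0,-35.3,-64.6],[0.316,0,0],1],
    [[0,-35.3,-64.6],[0.316,0,0],1],
    [[0,-35.3,-64.6],[0.316,0,0],1],
    [[0,-35.3,-64.6],[0.316,0,0],1],
    [[0,-35.3,-64.6],[0.316,0,0],1],
    [[0,-35.3,-64.6],[0.316,0,0],1],
    [[5,-35.3,-64.6],[0.316,0,0],1],
    [[10,-35.3,-64.6],[0.316,0,0],1],
    [[10,-35.3,-64.6],[0.316,0,0],1]
  ]
}}

```text
time: 4.0
ee_pos: [0.6946, -0.0727, 0.2995]
eef_rot: [[-0.01, -0.022, -1.0], [0.002, -1.0, 0.022], [-1.0, -0.002, 0.01]]
ft_force: [0.7, 1.1, -0.1]
grip_width: 0.0005
```

Run:
```python
from h import *
st=state(); print(st["ee_pos"].round(4),st["eef_rot"].round(3).tolist(),st["ft_force"].round(1),st["grip_width"])
b=np.array(snapshot("side")["frame"])[170:290,250:410,::-1]; cv2.imwrite("pics/e.png",cv2.resize(b,None,fx=4,fy=4,interpolation=3))
```

```text
[ 0.6946 -0.0727  0.2995] [[-0.01, -0.022, -1.0], [0.002, -1.0, 0.022], [-1.0, -0.002, 0.01]] [ 0.7  1.1 -0.1] 0.0004639338897789744
```

View pics/e.png

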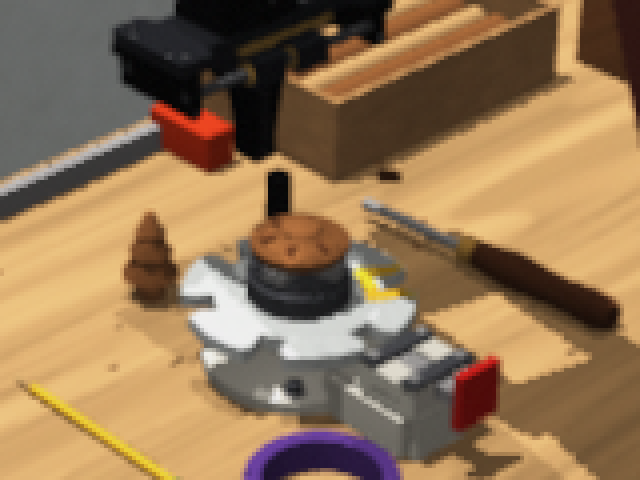

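{"op": "send_rows", "data": {
  "motion": [
    [[3.6,0,0],[0,0,0],1],
    [[3.6,0,0],[0,0,0],1],
    [[3.6,0.1,0.6],[0,0,0],1],
    [[3.6,0.17,1.13],[0,0,0],1],
    [[3.6,0.6,1.43],[0,0,0],1],
    [[3.6,1.01,1.73],[0,0,0],1],
    [[3.6,1.44,2.12],[0,0,0],1],
    [[3.6,1.83,2.55],[0,0,0],1],
    [[3.6,2.18,3.0],[0,0,0],1],
    [[3.6,2.49,3.49],[0,0,0],1],
    [[3.6,2.75,4.0],[0,0,0],1],
    [[3.6,2.97,4.53],[0,0,0],1],
    [[3.6,3.11,4.97],[0,0,0],1],
    [[3.6,3.11,4.97],[0,0,0],1],
    [[3.6,3.11,4.97],[0,0,0],1]
  ]
}}

```text
time: 5.92
ee_pos: [0.6467, -0.1021, 0.2687]
eef_rot: [[-0.001, -0.02, -1.0], [-0.0, -1.0, 0.02], [-1.0, 0.0, 0.001]]
ft_force: [2.2, -2.8, 0.4]
grip_width: 0.0006
```

Run:
```python
from h import *
s=snapshot("top"); measure(s); save(s,"f.png",(270,150,430,310),3.7)
b=np.array(snapshot("side")["frame"])[170:290,250:410,::-1]; cv2.imwrite("pics/g.png",cv2.resize(b,None,fx=4,fy=4,interpolation=3))
```

```text
yellow [306.  286.9] [300, 281, 15, 14, 110] [0.4671 0.0468]
knob [366.3 209.1] [349, 185, 36, 38, 743] [ 0.6447 -0.0991]
rosette [345.2 228.4] [336, 205, 20, 45, 309] [ 0.6008 -0.049 ]
```

View pics/g.png

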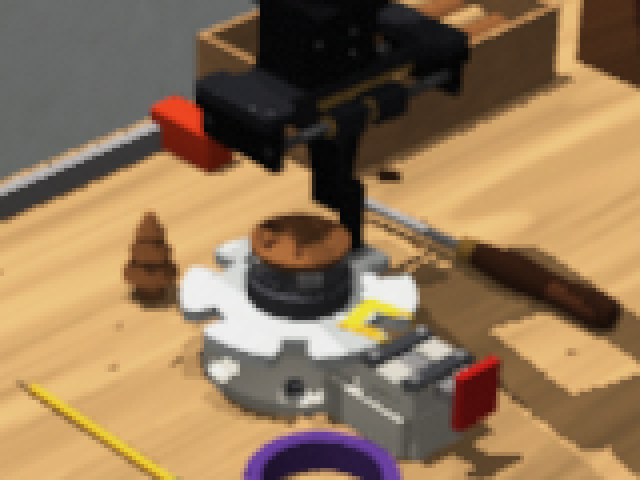

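View pics/f.png

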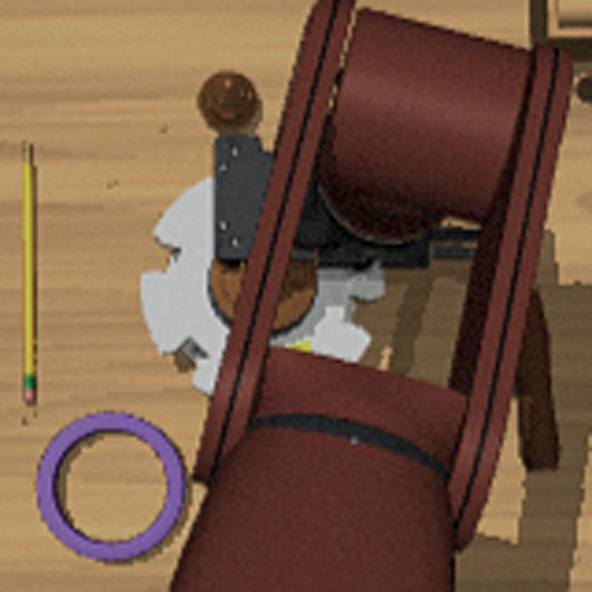

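{"op": "send_rows", "data": {
  "motion": [
    [[0,0.1,0.5],[0,0,0],1],
    [[0,0.2,1.0],[0,0,0],1],
    [[0,0.28,1.4],[0,0,0],1],
    [[0,0.3,1.7],[0,0,0],1],
    [[0,0.3,1.85],[0,0,0],1],
    [[0,0.3,1.85],[0,0,0],1],
    [[0,0.3,1.85],[0,0,0],1],
    [[0,0.3,0.5],[0,0,0],1],
    [[-5,0.3,0],[0,0,0],1],
    [[-10,0.3,0],[0,0,0],1],
    [[-10,6,0],[0,0,0],1],
    [[-10,12,0],[0,0,0],1],
    [[-10,18,0],[0,0,0],1],
    [[-10,24,0],[0,0,0],1],
    [[-10,28,0],[0,0,0],1],
    [[-10,28,0],[0,0,0],1],
    [[-10,28,0],[0,0,0],1]
  ]
}}

```text
time: 8.15
ee_pos: [0.6412, -0.3811, 0.3678]
eef_rot: [[-0.001, -0.02, -1.0], [0.002, -1.0, 0.02], [-1.0, -0.002, 0.001]]
ft_force: [-0.4, -0.2, 0.4]
grip_width: 0.0006
```

Run:
```python
from h import *
s=snapshot("top"); save(s,"i.png",(290,180,400,310),4.6); o=measure(s)
c=np.array([.609,-.0385])
for k in o:
    d=o[k]-c; print(k,d.round(4),np.hypot(*d).round(4),np.degrees(np.arctan2(d[1],d[0])).round(1))
```

```text
tab [340.7 295. ] [334, 294, 14, 3, 41] [ 0.4463 -0.0355]
yellow [376.3 209.8] [366, 204, 19, 14, 170] [ 0.6507 -0.128 ]
knob [368.9 225.8] [365, 222, 8, 9, 42] [ 0.6054 -0.1039]
rosette [340.9 224.5] [327, 211, 29, 28, 643] [ 0.6101 -0.0391]
tab [-0.1627  0.003 ] 0.1627 178.9
yellow [ 0.0417 -0.0895] 0.0988 -65.0
knob [-0.0036 -0.0654] 0.0655 -93.1
rosette [ 0.0011 -0.0006] 0.0012 -27.1
```

View pics/i.png

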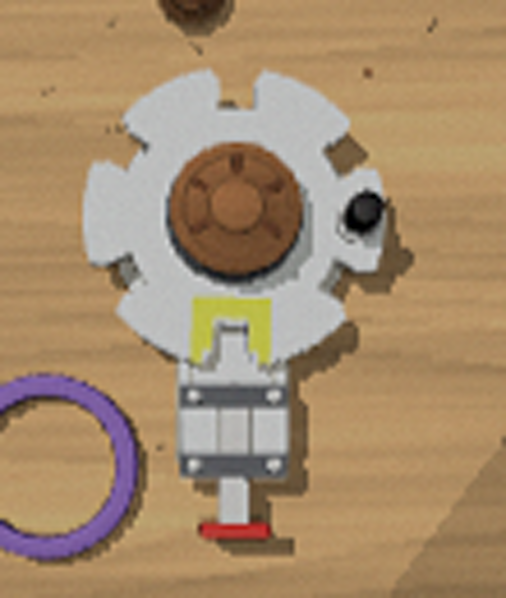

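Top view: the yellow slot, at crop (231,330), faces the bar, whose nose and axis are at about x=235. The slot may be slightly past the line, so I'll put a number on it.

Run:
```python
from h import *
s=snapshot("top"); f=np.array(s["frame"]).astype(int); R,G,B=f[...,0],f[...,1],f[...,2]
m=np.minimum(R,G)-B; m[m<30]=0; w=np.zeros(m.shape,int); w[242:262,326:355]=1; m=m*w
ys,xs=np.nonzero(m); W=m[ys,xs]; y=at_z(s,(xs*W).sum()/W.sum(),(ys*W).sum()/W.sum(),.056); print("yellow",y)
# bar: rear exposed part and red tab
r=np.clip(R-np.maximum(G,B)-40,0,None); r[:290]=0;r[300:]=0;r[:,:325]=0;r[:,355:]=0
ys,xs=np.nonzero(r);W=r[ys,xs]; t=at_z(s,(xs*W).sum()/W.sum(),(ys*W).sum()/W.sum(),.08); print("tab",t)
# wheel fit by rim circle (light pixels in upper half)
g=((f.min(2)>110)&(f.max(2)-f.min(2)<45)).astype(np.uint8); g[:188]=0;g[262:]=0;g[:,:300]=0;g[:,385:]=0
c=cv2.findContours(g,0,1)[0]; c=max(c,key=cv2.contourArea)[:,0]
P=np.array([at_z(s,*p,.056)[:2] for p in c]); 
from scipy.optimize import least_squares
q=least_squares(lambda q:np.hypot(*(P-q).T)-.0795,[.609,-.0385],loss="cauchy",f_scale=.001).x; print("wheel",q)
a=np.arctan2(*(q-y[:2])[::-1]);b=np.arctan2(*(q-t[:2])[::-1]);print("slot dir",a,"bar dir",b,"disc",a-b)
for x in (355,375,395,415):print(x,f[225+0,x-0].tolist()) if 0 else None
```

```text
yellow [ 0.55437645 -0.03636018  0.056     ]
tab [ 0.4465871  -0.03579053  0.08      ]
wheel [ 0.61115073 -0.03926918]
slot dir -0.05119320417204526 bar dir -0.02113548450846925 disc -0.03005771966357601
```

{"op": "send_rows", "data": {
  "motion": [
    [[0,-5,3.5],[0,0,0],1],
    [[0,-10,7],[0,0,0],1],
    [[0,-15,10.4],[0,0,0],1],
    [[0,-20,13.8],[0,0,0],1],
    [[0,-25,17.3],[0,0,0],1],
    [[0,-30,20.7],[0,0,0],1],
    [[0,-34,23.5],[0,0,0],1],
    [[0,-34,23.5],[0,0,0],1],
    [[0,-34,23.5],[0,0,0],1],
    [[5,-34,23.5],[0,0,0],1],
    [[10,-34,23.5],[0,0,0],1],
    [[13.8,-34,23.5],[0,0,0],1],
    [[13.8,-34,23.5],[0,0,0],1],
    [[13.8,-34,23.5],[0,0,0],1],
    [[13.8,-34,23.5],[0,0,0],1]
  ]
}}

```text
time: 10.12
ee_pos: [0.4145, -0.0377, 0.2328]
eef_rot: [[0.004, -0.02, -1.0], [-0.001, -1.0, 0.02], [-1.0, 0.001, -0.004]]
ft_force: [1.0, -0.2, 0.0]
grip_width: 0.0001
```

Run:
```python
from h import *
b=np.array(snapshot("side")["frame"])[190:310,290:450,::-1]; cv2.imwrite("pics/k.png",cv2.resize(b,None,fx=4,fy=4,interpolation=3))
```

```text
(no output)
```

View pics/k.png

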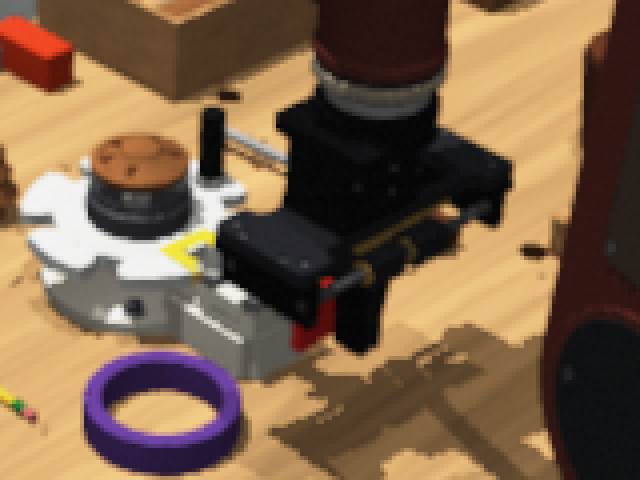

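The fingers, at about (358,310), hang just behind the red tab at (313,320). Now I'll push gently.

{"op": "send_rows", "data": {
  "motion": [
    [[0,0,-0.8],[0,0,0],1],
    [[0,0,-1.5],[0,0,0],1],
    [[0,0,-1.8],[0,0,0],1],
    [[0,0,-2.1],[0,0,0],1],
    [[0,0,-2.3],[0,0,0],1],
    [[0,0,-2.5],[0,0,0],1],
    [[0,0,-2.7],[0,0,0],1],
    [[0,0,-2.9],[0,0,0],1],
    [[0,0,-3.0],[0,0,0],1],
    [[0,0,-3.0],[0,0,0],1]
  ]
}}

```text
time: 11.42
ee_pos: [0.4433, -0.0379, 0.2308]
eef_rot: [[0.0, -0.02, -1.0], [-0.0, -1.0, 0.02], [-1.0, 0.0, -0.0]]
ft_force: [-0.4, 0.5, -0.6]
grip_width: 0.0001
```

{"op": "send_rows", "data": {
  "motion": [
    [[0,0,-0.15],[0,0,0],1],
    [[0,0,-0.3],[0,0,0],1],
    [[0,0,-0.45],[0,0,0],1],
    [[0,0,-0.6],[0,0,0],1],
    [[0,0,-0.7],[0,0,0],1],
    [[0,0,-0.7],[0,0,0],1],
    [[0,0,-0.7],[0,0,0],1]
  ]
}}

```text
time: 12.3
ee_pos: [0.4503, -0.038, 0.2308]
eef_rot: [[0.0, -0.02, -1.0], [-0.0, -1.0, 0.02], [-1.0, 0.0, -0.0]]
ft_force: [0.3, -1.1, 0.1]
grip_width: 0.0004
```

{"op": "send_rows", "data": {
  "motion": [
    [[0,0,-0.1],[0,0,0],1],
    [[0,0,-0.2],[0,0,0],1],
    [[0,0,-0.3],[0,0,0],1],
    [[0,0,-0.3],[0,0,0],1]
  ]
}}

```text
time: 12.8
ee_pos: [0.4533, -0.0381, 0.2307]
eef_rot: [[0.0, -0.02, -1.0], [-0.0, -1.0, 0.02], [-1.0, 0.0, -0.0]]
ft_force: [-0.3, -0.4, -0.2]
grip_width: 0.0005
```

{"op": "send_rows", "data": {
  "motion": [
    [[0,0,-0.1],[0,0,0],1],
    [[0,0,-0.2],[0,0,0],1],
    [[0,0,-0.2],[0,0,0],1]
  ]
}}

```text
time: 13.18
ee_pos: [0.4552, -0.038, 0.2307]
eef_rot: [[0.0, -0.02, -1.0], [0.0, -1.0, 0.02], [-1.0, -0.0, -0.0]]
ft_force: [-1.0, 0.4, 0.2]
grip_width: 0.0002
```

{"op": "send_rows", "data": {
  "motion": [
    [[0,0,-0.1],[0,0,0],1],
    [[0,0,-0.2],[0,0,0],1],
    [[0,0,-0.2],[0,0,0],1]
  ]
}}

```text
time: 13.55
ee_pos: [0.4561, -0.0381, 0.2303]
eef_rot: [[-0.004, -0.02, -1.0], [0.0, -1.0, 0.02], [-1.0, -0.0, 0.004]]
ft_force: [-7.6, -0.5, 5.3]
grip_width: 0.0004
```

Run:
```python
from h import *
s=snapshot("side");b=np.array(s["frame"])[220:290,300:400,::-1]; cv2.imwrite("pics/l.png",cv2.resize(b,None,fx=6,fy=6,interpolation=3))
```

```text
(no output)
```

View pics/l.png

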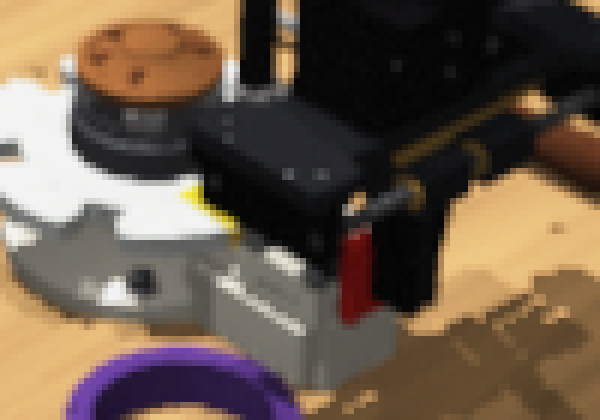

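Contact force rises at the expected stop, and the tab sits against the guide's end. I'll press slightly more, back off and check.

{"op": "send_rows", "data": {
  "motion": [
    [[0,0,-0.1],[0,0,0],1],
    [[0,0,-0.1],[0,0,0],1]
  ]
}}

```text
time: 13.85
ee_pos: [0.4564, -0.038, 0.2301]
eef_rot: [[-0.007, -0.02, -1.0], [0.0, -1.0, 0.02], [-1.0, -0.0, 0.007]]
ft_force: [-11.2, -0.5, 8.2]
grip_width: 0.0004
```

{"op": "send_rows", "data": {
  "motion": [
    [[0,0,1],[0,0,0],1],
    [[0,0,3],[0,0,0],1],
    [[-5,0,3.5],[0,0,0],1],
    [[-10,0,3.5],[0,0,0],1],
    [[-14,0,3.5],[0,0,0],1],
    [[-14,6,3],[0,0,0],1],
    [[-14,12,2],[0,0,0],1],
    [[-14,18,0],[0,0,0],1],
    [[-14,24,-2],[0,0,0],1],
    [[-14,30,-5],[0,0,0],1],
    [[-14,30,-5],[0,0,0],1],
    [[-14,30,-5],[0,0,0],1],
    [[-14,30,-5],[0,0,0],1]
  ]
}}

```text
time: 15.48
ee_pos: [0.5019, -0.3377, 0.3711]
eef_rot: [[0.0, -0.019, -1.0], [0.0, -1.0, 0.019], [-1.0, -0.0, -0.0]]
ft_force: [0.3, -0.3, 0.3]
grip_width: 0.0005
```

Run:
```python
from h import *
s=snapshot("top"); save(s,"m.png",(290,180,400,310),4.6); measure(s)
```

```text
tab [340.7 285. ] [334, 284, 14, 3, 41] [ 0.4697 -0.0361]
yellow [340.3 249.8] [332, 245, 17, 14, 143] [ 0.5549 -0.0378]
knob [369.  225.8] [365, 222, 9, 9, 45] [ 0.6055 -0.1041]
rosette [340.9 224.5] [327, 211, 29, 28, 642] [ 0.6101 -0.039 ]
```

View pics/m.png

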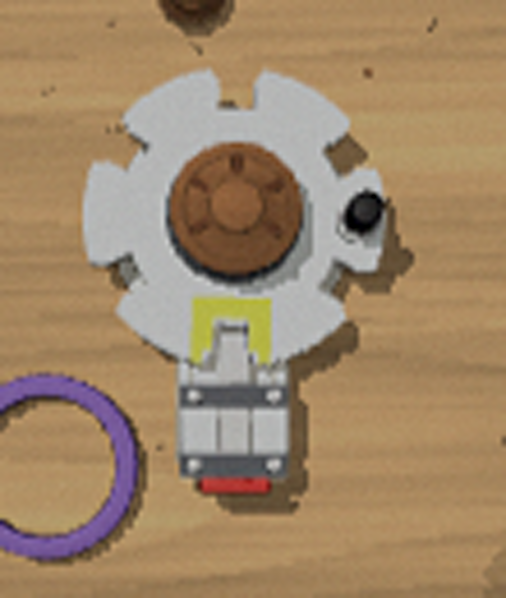

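The red tab, at about (235,485), is flush against the guide's rear end (the strap at (232,466)), and the bar fills the yellow slot. The gripper is clear.

```bash
python3 -c "
from station import *
print(hand_in())"
```

```text
the job is handed in; nothing more can be done
None
```

I turned the wheel about 60° clockwise by pushing the black knob until the yellow slot faced the bar. Then I pushed the red tab in until it stopped, moved the gripper clear and handed the job in at about 15.5 s of the 56 s allowed.

- **Slot before pushing the bar:** it was about 0.03 rad past the line, or about 2 mm, with the bar still outside the wheel. That is inside the 12 mm limit and the 0.06 rad the nose can pull in.
- **Bar at the end:** the tab moved about 23 mm and sits flush against the guide's rear end in the last top picture. The bar lies in the yellow slot. The push force rose to about 11 N along the bar at the stop. The tab's final position agrees with the expected one to within about 2 mm.
- **Bystanders:** nothing near the wheel looked moved in the pictures I took, but I did not measure the positions of the tools and parts again at the end.
- **What disagreed:** the knob's picture position hardly changed between the two checks, so the small 0.03 rad offset may be partly camera error.

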